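# Swing the parcel guide one hole towards the open carton

## Robot

A 7-joint arm with a two-finger parallel gripper is mounted at the origin on the work surface. World frame = base frame: x ahead of the robot, y to its left, z up, the work surface at z = 0. Lengths are in m, angles in rad, forces in N, time in s.
With the tool pointing down it reaches from about 0.425 to 0.95 m from the base axis. Payload 4.7 kg.
Tool frame: the origin (TCP) lies on the centre line of the jaws, within the pads' length; the fingertips stand robot.nose_length ahead of it and the grasp point (between the pads) lies 8 mm behind it (robot.nose_length is the distance from the TCP to the fingertips, in m); z points along the fingers, y is the line along which they close (so a half turn about z gives the same grasp; the last joint's range is limited). The gripper opens to 85 mm and grips with 20 to 120 N. Pads are 22 mm wide; open, the fingers measure 114 mm over their backs; the gripper's body (76 mm by 85 mm) begins 54 mm behind the grasp point. The pads swing forward as they close: fully open they stand 13 mm farther back than shut.
Start: joints at [1.075, 0.469, -0.049, 1.532, 0.024, 1.141, -0.082], TCP at [0.304, -0.603, 0.242] pointing down, gripper open.
Joint ranges: [-2.59, 2.59], [-0.33, 1.99], [-1.39, 1.29], [0.1, 2.45], [-1.04, 4.18], [0.21, 1.99], [-2.66, 2.66]. Speed limits (rad/s): [2.57, 2.57, 3.14, 3.14, 3.14, 3.14, 3.14].

## Interface

Orientations are given as [roll, pitch, yaw] about the fixed x, y, z axes, in that order (R = Rz(yaw) Ry(pitch) Rx(roll)).
In Python, from plant import robot gives the robot as it stands. Calls block until the motion is done:
- robot.goto(position, orientation): joint-space move of the TCP to a pose.
- robot.move_straight(position, vel=0.15, attitude=None, contact_N=None): straight line of the TCP; attitude=None keeps the orientation; vel is the mean speed in m/s. With contact_N (N) it stops when the force on the tool has changed by that much, and returns True; else False.
- robot.move_joints(angles): joint-space move.
- robot.grip(opening, strength=None): opening from 0.0 (shut) to 1.0 (fully open); strength is the grip in N (None keeps the last); returns when the fingers have stopped.
- robot.sleep(seconds).
- robot.inverse_kinematics(position, orientation): joint angles nearest the present ones, or None.
- robot.sense(): the state.
- robot.grab_frame(name): name is "side" or "top" or "wrist"; returns a dict with "image" (480x640x3 uint8, red, green, blue), "range_z" (480x640 float32, m along the optical axis (not along the pixel's ray), 0 where there is no reading), "fx", "fy", "cx", "cy" (pixels), "dist_coeffs" ([k1, k2, p1, p2, k3] as OpenCV has them; the pictures are not rectified), "R" (3x3) and "t" (3): a world point X has camera coordinates R X + t. Camera axes: x right, y down, z forward; pixel columns grow to the right and rows downward; lengths in m; the calibration is good to about 2 mm. A picture is of the moment at which its call begins.
A pose or a line that the arm cannot do raises robot.IKError and nothing moves.
- robot.close_job(): hands the job in; it is judged then, once.
The state is a dict: "t": time; "joint_pos": joint angles; "joint_velocities": joint speeds; "effort": joint torques, N m; "tcp_pos": TCP position; "tcp_rot": TCP orientation; "wrist_force": force on the tool from outside, world axes, zero at the start; "torque": the same for the moment, N m; "opening": opening from 0.0 (shut) to 1.0 (fully open); "gripper_force": force on a finger pad.
Only numpy, scipy, OpenCV 4.12 (cv2) and the standard library are available. Lean on these libraries where they do the work, as an engineer would, in place of code of your own. Each camera call takes 0.05 s, during which the arm holds its last target. There are 200 camera calls.

## Task

The next parcels go into the open carton, so re-set the parcel guide: hook the fingertips under the pull ring to lift the spring index pin out of its hole, swing the guide arm one hole towards the side where the open carton stands, and let the pin drop fully home in that hole. Only hook the ring, do not pinch or clamp it; go gently, straight to that hole and not beyond, and leave everything else on the table where it is. Finish with the hand clear of everything.

Things in the scene. Friction and masses are not known exactly. Their poses are not given: they have to be found in the camera images.
- guide_base: Fixed base of the parcel guide: dark steel foot and a steel index plate (66 x 236 mm, top 22 mm above the table) with five 13 mm holes on an arc of 170 mm radius about the pivot, 15 degrees (44 mm) apart; the arm starts pinned in the middle hole. Origin: pivot axis at table level. Its +x axis points from the pivot to the middle hole, away from the robot; z up.
- guide_arm (a joint): Angle of the aluminium guide arm about the pivot, rad: 0 = middle hole, grows as the ring end swings to the robot's left (base +y), 0.262 per hole, stops at +-0.56. Locked but for 0.012 rad play while the pin is in a hole, else light friction (1 N at the ring). Arm 300 x 36 mm, its top 38 mm above the table; pin housing 60 mm, guide strip along the pivot half 78 mm above the table.
- index_pin (a joint): Lift of the round-ended 10 mm spring index pin, m: 0 = fully home in a hole, about 0.012 = riding on the plate between holes (the arm swings free above that), 0.028 = top stop. The spring pulls it down with about 6 N when home and 10 N at the top stop.
- pull_ring: Steel pull ring fixed on the pin near the arm's far end: inner diameter 56 mm, wire 7 mm. Origin: ring centre, 95 mm above the table with the pin home, 152 mm from the pivot axis; z up, -x to the pivot, turning with the arm. It stands square across the arm, its top leaning 35 degrees to the pivot; a finger from beyond it, pointing down and 40 degrees back to the pivot, passes through.
- carton: The open cardboard carton with its flaps folded out, 240 x 200 mm and 110 mm high (flaps reach 70 mm beyond its ends and 35 mm beyond its sides), standing fixed to the left or the right of the guide. Origin: centre of its underside. It tells which way to swing.
- tote: Grey plastic tote, 300 x 200 x 120 mm, fixed, on the side opposite to the carton. Origin: centre of its underside.
- tape_roll: Loose brown tape roll lying flat, 68 mm across, 48 mm high, beside the guide. Origin: centre of its underside. Leave alone.
- small_parcel: Loose small parcel, 75 x 55 x 35 mm, beside the guide. Origin: centre of its underside. Leave alone.
- tape_dispenser: Loose black desk tape dispenser, 150 x 60 x 98 mm. Origin: centre of its underside. Leave alone.
- label_roll: Loose white label roll standing up, 72 mm across, 55 mm high. Origin: centre of its underside. Leave alone.
- mug: Loose white mug, 80 mm across, 92 mm high. Origin: centre of its underside. Leave alone.
- safety_cutter: Loose grey safety cutter, 155 x 26 x 20 mm, lying flat. Origin: underside. Leave alone.
- stapler: Loose black stapler, 140 x 34 x 52 mm. Origin: underside. Leave alone.

How it is judged:
By the outcome, as a careful person would: the job done as asked, in the order asked, and still so for the second after the job is handed in, with the robot touching nothing.
It also fails if it takes over 45 s, if anything falls off the work surface, if the arm or the gripper's body presses on something with over 40 N, if the wrist force passes 120 N, or if a joint passes its speed limit or range.

## Working session

There is one attempt and no reset: what is moved stays moved. The work goes in short steps, each a Python script; the robot and the scene stay as the last script left them, time stands still between calls to the robot, and variables do not carry over. Pictures are saved under pics/ and viewed, at most 10 in all, crops included, and the job is handed in when it is done.

```bash
mkdir -p pics; ls; python3 - <<'E'
from plant import robot
import cv2,numpy as np,pickle
fs={}
for n in("top","side"):
    f=robot.grab_frame(n);fs[n]=f
    cv2.imwrite(f"pics/{n}0.png",f["image"][:,:,::-1]); print(n,f["fx"],f["cx"],f["dist_coeffs"],(-f["R"].T@f["t"]).round(3),f["R"].round(2).tolist())
pickle.dump(fs,open("f0.pkl","wb"))
s=robot.sense();print(s,robot.nose_length)
E
```

```text
pics
top 477.7596163570653 318.39648473854146 [-0.10564631  0.          0.          0.          0.        ] [0.379 0.014 1.441] [[0.02, -1.0, 0.01], [-0.99, -0.02, -0.12], [0.12, -0.01, -0.99]]
side 518.5812261290052 325.57487673598354 [-0.02206167  0.          0.          0.          0.        ] [0.393 0.99  0.723] [[-0.99, -0.13, -0.01], [-0.06, 0.53, -0.85], [0.11, -0.84, -0.53]]
{'t': 0.1, 'joint_pos': array([ 1.07510777,  0.46937257, -0.04857771,  1.533563  ,  0.02407052,
        1.14100089, -0.08231383]), 'joint_velocities': array([-8.07370208e-04, -1.43219901e-03, -5.45974846e-05, -3.33536260e-03,
        1.29736782e-03, -5.80588979e-04, -3.18645065e-04]), 'effort': array([ 7.21620690e-04, -5.11512601e+01, -4.71700681e-02, -2.38391876e+01,
        1.07696035e-02,  4.36169270e-03, -4.44811667e-05]), 'tcp_pos': array([ 0.30354964, -0.60233452,  0.24136319]), 'tcp_rot': array([-3.13983346e+00,  4.19635467e-05,  4.66775841e-01]), 'wrist_force': array([-0.31143927, -0.2916486 ,  0.20528163]), 'torque': array([ 0.0305657 ,  0.03359296, -0.02431426]), 'gripper_force': 0.0, 'opening': 0.9988000151499132} 0.011
```

View pics/top0.png

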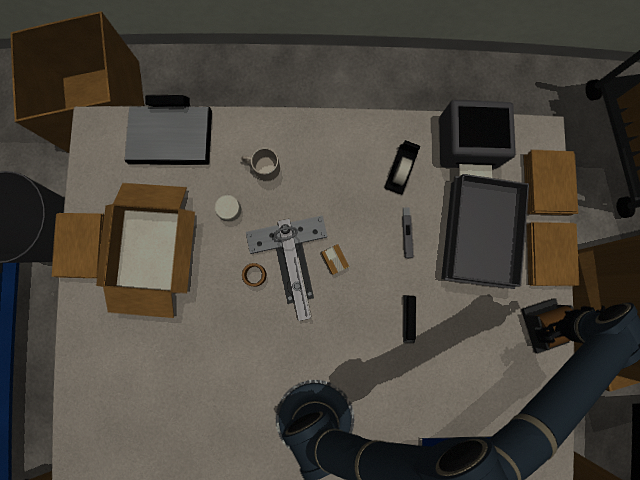

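View pics/side0.png

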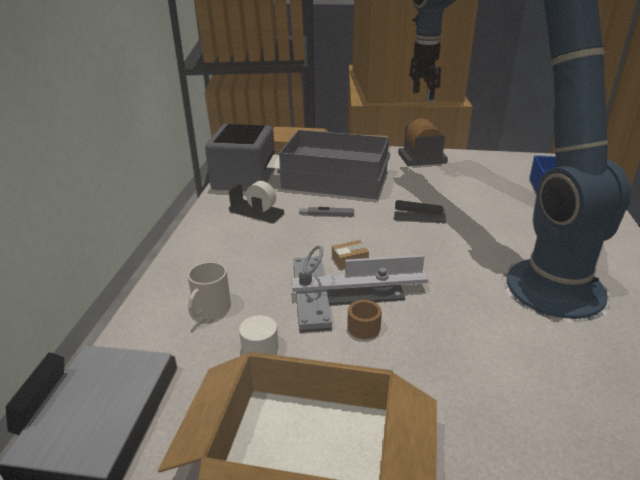

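The top view shows the carton at (150,250), to the robot's left (+y). The guide arm runs from (303,318) to (283,222), with the ring near (286,230). The tape roll is at (254,274) and the parcel at (334,260). I'll zoom in on the guide.

```bash
python3 - <<'E'
import cv2,numpy as np
a=cv2.imread("pics/top0.png")[205:330,235:355]; b=cv2.imread("pics/side0.png")[235:340,285:435]
a=cv2.resize(a,None,fx=4,fy=4,interpolation=2)
b=cv2.resize(b,None,fx=5,fy=5,interpolation=2)
cv2.imwrite("pics/a.png",a);cv2.imwrite("pics/b.png",b)
E
```

```text
(no output)
```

View pics/a.png

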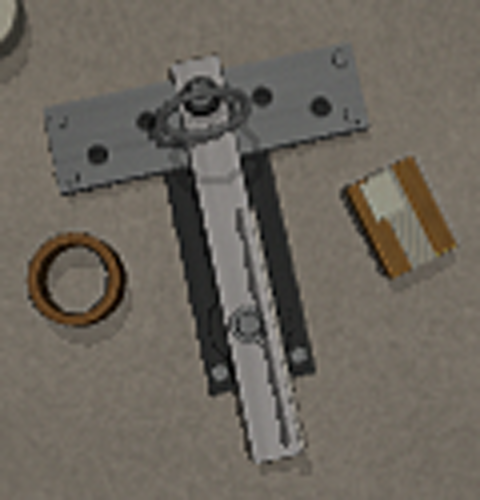

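View pics/b.png

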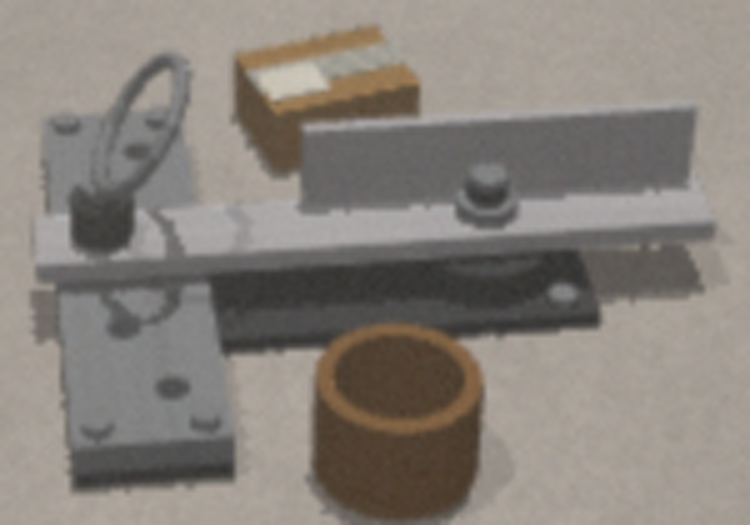

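The crops show the four free holes at crop-a (97,154), (148,120), (263,97) and (321,107), the pivot bolt at (247,323) and the ring ellipse centred near (203,115). I'll do a rigid fit of the holes on the plane z=0.022 and check it against the ring and bolt.

```bash
cat > h.py <<'E'
import cv2,numpy as np,pickle
def ray(f,uv,z):
    K=np.array([[f["fx"],0,f["cx"]],[0,f["fy"],f["cy"]],[0,0,1]])
    p=cv2.undistortPoints(np.array(uv,float).reshape(-1,1,2),K,np.array(f["dist_coeffs"]))[:,0]
    d=np.c_[p,np.ones(len(p))]@f["R"]; c=-f["R"].T@f["t"]
    return c+d*((z-c[2])/d[:,2])[:,None]
def proj(f,X):
    K=np.array([[f["fx"],0,f["cx"]],[0,f["fy"],f["cy"]],[0,0,1]])
    return cv2.projectPoints(np.array(X,float).reshape(-1,3),cv2.Rodrigues(f["R"])[0],f["t"],K,np.array(f["dist_coeffs"]))[0][:,0]
E
python3 - <<'E'
from h import *
fs=pickle.load(open("f0.pkl","rb"));f=fs["top"];g=fs["side"]
o=lambda l:(np.array(l)+.5)/4-.5+[235,205]
P=ray(f,o([(97,154),(148,120),(263,97),(321,107)]),.022)[:,:2]
ang=np.radians([30,15,-15,-30]);M=.17*np.c_[np.cos(ang),np.sin(ang)]
Pc=P-P.mean(0);Mc=M-M.mean(0)
th=np.arctan2((Mc[:,0]*Pc[:,1]-Mc[:,1]*Pc[:,0]).sum(),(Mc*Pc).sum())
R=np.array([[np.cos(th),-np.sin(th)],[np.sin(th),np.cos(th)]])
piv=P.mean(0)-R@M.mean(0);print("pivot",piv,"yaw",np.degrees(th),"res",(M@R.T+piv-P).round(4).tolist())
print("bolt",ray(f,o([(247,323)]),.05),"ringctr",ray(f,o([(203,115)]),.095),"pred",piv+R@[.152,0])
ends=ray(f,o([(200,65),(278,458)]),.038)[:,:2];d=ends[0]-ends[1];print("arm",np.hypot(*d),np.degrees(np.arctan2(d[1],d[0])))
os=lambda l:(np.array(l)+.5)/5-.5+[285,235]
Ps=ray(g,os([(172,387),(123,326),(137,151)]),.022);print("side holes",Ps.round(4).tolist(),"top",P.round(4).tolist())
# ring vertices, predicted pixels in side
for n,fx in(("top",f),("side",g)):
    t=np.radians(np.arange(0,360,90));u=np.array([-np.sin(np.radians(35)),0,np.cos(np.radians(35))])
    X=np.array([.152,0,.095])+.0315*(np.cos(t)[:,None]*np.array([0,1,0])+np.sin(t)[:,None]*u)
    W=np.c_[X[:,:2]@R.T+piv,X[:,2]];p=proj(fx,W)
    print(n,((p+.5-([235,205] if n=="top" else [285,235]))*(4 if n=="top" else 5)).round(0).tolist())
# heights from side of neighbours near
for nm,l,z in(("tape",[(77,280)],.048),("parcel",[(400,215)],.035)):print(nm,ray(f,o(l),z))
print("mug,label",ray(f,[(265,161),(228,207)],.07).round(3).tolist())
E
```

```text
pivot [0.39113443 0.06001001] yaw 12.806293227678674 res [[0.0003, -0.0007], [-0.0003, 0.0004], [0.0004, 0.0002], [-0.0003, 0.0]]
bolt [[0.39181108 0.06071622 0.05      ]] ringctr [[0.5376765 0.093511  0.095    ]] pred [0.53935343 0.09370166]
arm 0.29412778788518584 12.448976608816821
side holes [[0.5148, 0.1776, 0.022], [0.5409, 0.141, 0.022], [0.5542, 0.0131, 0.022]] top [[0.5156, 0.1763], [0.5418, 0.1389], [0.5607, 0.0533], [0.5539, 0.0097]]
top [[160.0, 122.0], [206.0, 134.0], [247.0, 104.0], [200.0, 93.0]]
side [[146.0, 166.0], [182.0, 70.0], [135.0, 82.0], [100.0, 174.0]]
tape [[0.42071611 0.1851589  0.048     ]]
parcel [[ 0.47312013 -0.04984702  0.035     ]]
mug,label [[0.754, 0.161, 0.07], [0.615, 0.264, 0.07]]
```

The holes, bolt, ring and side view all agree to about 1–2 mm. The pivot is at (0.391,0.060), yaw 12.8°, and the swing is +15°. Next I shut the fingers and move to the pre-hook pose.

```bash
cat >> h.py <<'E'
from scipy.spatial.transform import Rotation as Ro
PIV=np.array([.3912,.0603,0]);YAW=np.radians(12.8);TILT=np.radians(42);SG=1
def pose(r,y,z,a=0.,back=0.,tilt=TILT,sg=None):
    """TCP with guide-frame offset from arm at angle a; moved back along tool axis by back"""
    sg=SG if sg is None else sg
    G=Ro.from_euler("z",YAW+a).as_matrix()
    d=np.array([-np.sin(tilt),0,-np.cos(tilt)]);yy=np.array([0,sg,0.])
    p=PIV+G@(np.array([r,y,z])-back*d)
    return p,Ro.from_matrix(G@np.c_[np.cross(yy,d),yy,d]).as_euler("xyz")
E
python3 - <<'E'
from h import *
from plant import robot
s=robot.sense()
for sg in(1,-1):
    for a,b in((0,.13),(0,-.01),(.262,-.01),(.262,.13)):
        q=robot.inverse_kinematics(*pose(.152,0,.095,a,b,sg=sg));print(sg,a,b,None if q is None else np.round(q,2))
E
```

```text
1 0 0.13 [ 0.15  0.97 -0.82  1.15  0.4   1.96  1.15]
1 0 -0.01 [ 0.23  0.95 -0.81  1.49  0.4   1.68  1.11]
1 0.262 -0.01 [ 0.27  1.14 -1.19  1.51  0.7   1.87  0.99]
1 0.262 0.13 [ 0.02  0.95 -0.81  1.19  0.46  1.97  1.28]
-1 0 0.13 [-0.11  0.85 -0.26  1.17  0.11  1.87 -1.71]
-1 0 -0.01 [-0.07  0.81 -0.27  1.51  0.12  1.57 -1.73]
-1 0.262 -0.01 [-0.11  0.82 -0.41  1.54  0.28  1.59 -1.7 ]
-1 0.262 0.13 [-0.16  0.85 -0.42  1.2   0.27  1.89 -1.67]
```

```bash
sed -i 's/;SG=1/;SG=-1/' h.py; python3 - <<'E'
from h import *
from plant import robot
robot.grip(0.0,20)
p=robot.sense()["tcp_pos"];robot.move_straight([p[0],p[1],.38],vel=.25)
try: robot.goto(*pose(.152,0,.16,0,.10))
except robot.IKError as e: print("IK",e)
robot.goto(*pose(.152,0,.095,0,.08))
s=robot.sense();print(s["t"],s["tcp_pos"],pose(.152,0,.095,0,.08)[0],s["wrist_force"],s["opening"])
f=robot.grab_frame("side");g=robot.grab_frame("top");w=robot.grab_frame("wrist");pickle.dump(dict(side=f,top=g,wrist=w),open("f1.pkl","wb"))
a=cv2.resize(f["image"][150:340,230:430],None,fx=2.5,fy=2.5,interpolation=2);b=cv2.resize(w["image"],(400,300))
c=np.zeros((475,800,3),np.uint8);c[:475,:400]=a[:475,:400];c[:300,400:]=b
cv2.imwrite("pics/c.png",c[:,:,::-1])
E
```

```text
4.7667 [0.59167474 0.10514385 0.15475157] [0.59162288 0.10583496 0.15445159] [ 0.34694171 -0.09132841  1.08732624] -0.002363895305925679
```

View pics/c.png

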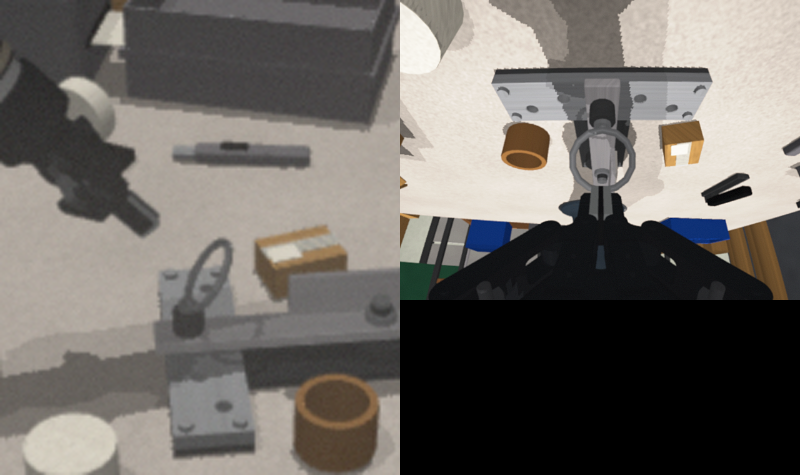

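The side view shows the closed fingertips at (150,225) lined up with the ring at (210,270). In the wrist view the ring (centre 602,160) is centred on the fingers (604,190). Next I insert through the ring, guarded by a contact stop.

```bash
python3 - <<'E'
from h import *
from plant import robot
w=pickle.load(open("f1.pkl","rb"))["wrist"]
G=Ro.from_euler("z",YAW).as_matrix()
print("pred ring L/R px", proj(w,[PIV+G@[.152,y,.095] for y in(.0315,-.0315)]).round(0).tolist(),"seen ~272..376,y256")
p,o=pose(.152,0,.095,0,-.012)
print("contact",robot.move_straight(p,vel=.06,contact_N=4))
s=robot.sense();print(s["t"],s["tcp_pos"]-p,s["wrist_force"])
f=robot.grab_frame("side");w=robot.grab_frame("wrist")
a=cv2.resize(f["image"][180:340,260:400],None,fx=2.857,fy=2.857,interpolation=2);b=cv2.resize(w["image"],(400,300))
c=np.zeros((460,800,3),np.uint8);c[:457,:400]=a[:457,:400];c[:300,400:]=b
cv2.imwrite("pics/d.png",c[:,:,::-1])
E
```

```text
pred ring L/R px [[272.0, 258.0], [369.0, 258.0]] seen ~272..376,y256
contact False
6.6 [0.00031648 0.00014995 0.00017724] [-0.21951894  0.17560308 -0.57416506]
```

View pics/d.png

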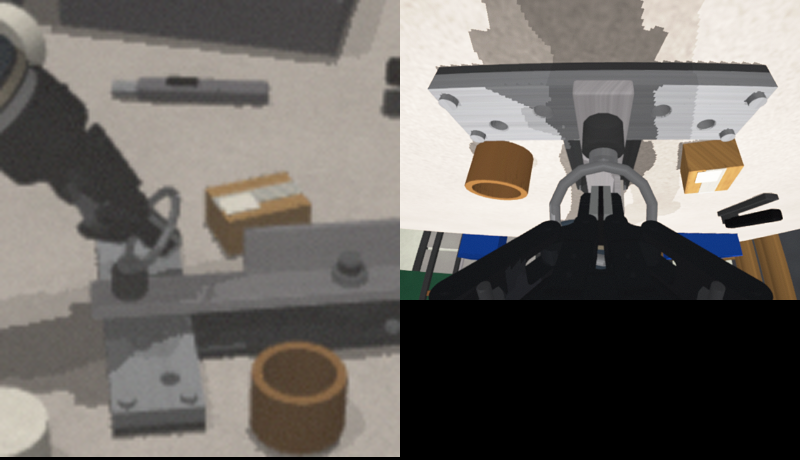

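The side view shows the fingers through the ring, tips at (175,245). In the wrist view they are centred in it (604,200). Next I lift in small, force-monitored steps.

```bash
python3 - <<'E'
from h import *
from plant import robot
z0=robot.sense()["tcp_pos"][2]
p,_=pose(.152,0,.095,0,-.012)
c=robot.move_straight(p+[0,0,.035],vel=.03,contact_N=3)
s=robot.sense();dz=s["tcp_pos"][2]-p[2];print("contact",c,dz,s["wrist_force"])
for k in range(1,5):
    if not c: break
    robot.move_straight(p+[0,0,dz+.004*k],vel=.03)
    s=robot.sense();print(round(s["tcp_pos"][2]-p[2],4),s["wrist_force"].round(1),s["torque"].round(2))
print(s["t"])
f=robot.grab_frame("side");w=robot.grab_frame("wrist")
a=cv2.resize(f["image"][180:340,260:400],None,fx=2.857,fy=2.857,interpolation=2);b=cv2.resize(w["image"],(400,300))
c=np.zeros((460,800,3),np.uint8);c[:457,:400]=a[:457,:400];c[:300,400:]=b
cv2.imwrite("pics/e.png",c[:,:,::-1])
E
```

```text
contact True 0.022229458023223125 [ 1.07055241 -0.3795657   0.26182031]
0.0252 [ 3.5  0.3 -6.5] [ 0.37 -2.22  0.07]
0.0301 [ 4.8  0.3 -7.3] [ 0.4  -2.39  0.12]
0.0341 [ 4.9  0.4 -8.5] [ 0.47 -2.57  0.05]
0.038 [ 5.2  0.7 -8.3] [ 0.53 -2.7   0.12]
8.6333
```

View pics/e.png

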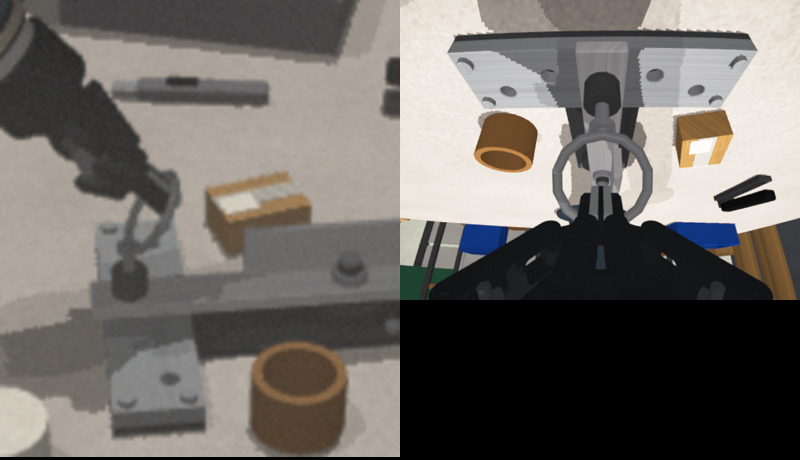

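The ring is hooked. It stands about 15 mm up in the side view, resting on the fingers with its top at (175,175), at roughly 8 N. I'll lift 3 mm more, then swing in short arc steps.

```bash
python3 - <<'E'
from h import *
from plant import robot
p,o=pose(.152,0,.095,0,-.012); H=.095+.041
robot.move_straight(p+[0,0,.041],vel=.03)
s=robot.sense();print(s["wrist_force"].round(1))
for a in np.linspace(0,.2618,8)[1:]:
    p,o=pose(.152,0,H,a,-.012)
    robot.move_straight(p,vel=.04,attitude=o)
    s=robot.sense();Gt=Ro.from_euler("z",-(YAW+a)).as_matrix();print(round(a,3),(Gt@s["wrist_force"]).round(1),(s["tcp_pos"]-p).round(4))
print(s["t"])
f=robot.grab_frame("top");w=robot.grab_frame("wrist")
pickle.dump(dict(top=f,wrist=w),open("f2.pkl","wb"))
a=cv2.resize(f["image"][205:330,235:355],(400,416),interpolation=2);b=cv2.resize(w["image"],(400,300))
c=np.zeros((416,800,3),np.uint8);c[:,:400]=a;c[:300,400:]=b
cv2.imwrite("pics/g.png",c[:,:,::-1])
E
```

```text
[ 5.3  1.  -8.4]
0.037 [ 4.8  0.7 -9.3] [-0.0002  0.0013 -0.0004]
0.075 [ 4.8  1.3 -9.2] [-0.0004  0.0014 -0.0004]
0.112 [ 5.2  0.9 -8.7] [-0.0004  0.0011 -0.0002]
0.15 [ 3.8  1.5 -9.3] [-0.0003  0.0006 -0.    ]
0.187 [ 4.1  0.7 -9.2] [-0.0004  0.0005  0.    ]
0.224 [ 3.   0.5 -8.2] [-0.0005  0.0006  0.0001]
0.262 [ 3.5  1.1 -7.9] [-0.0007  0.0009  0.0001]
10.9667
```

View pics/g.png

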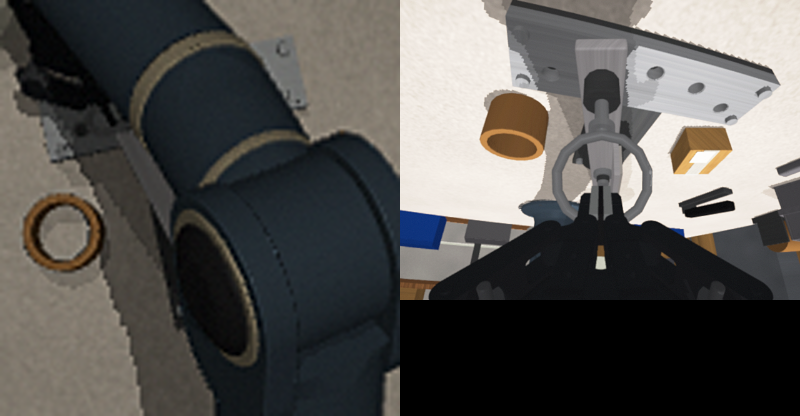

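The wrist view shows three holes free on the right and one on the left, at (550,73), so the arm sits over the +1 hole. I'll check the arm angle with the wrist projection before lowering.

```bash
python3 - <<'E'
from h import *
f=pickle.load(open("f2.pkl","rb"))["wrist"]
for a in(.25,.2618,.274):
    G=Ro.from_euler("z",YAW+a).as_matrix()
    print(a,proj(f,[PIV+G@np.array(v) for v in([.19,.018,.038],[.19,-.018,.038],[.17,0,.06])]).round(1).tolist())
for a in(.5236,0,-.2618,-.5236):
    G=Ro.from_euler("z",YAW+a).as_matrix();print("hole",proj(f,[PIV+G@[.17,0,.022]]).round(1))
im=cv2.cvtColor(f["image"],cv2.COLOR_RGB2GRAY)
for y in(80,88): 
    r=im[y,255:385].astype(int); print(y,r.tolist())
r=im[135,255:385].astype(int);print(r.tolist())
E
```

```text
0.25 [[285.6, 98.0], [367.0, 99.0], [325.6, 166.6]]
0.2618 [[280.6, 98.4], [362.0, 98.6], [321.2, 166.6]]
0.274 [[275.4, 98.9], [356.8, 98.2], [316.7, 166.6]]
hole [[237.9 119.2]]
hole [[404.5 119.5]]
hole [[469.3 143.8]]
hole [[507.7 175.2]]
80 [94, 94, 92, 96, 92, 94, 94, 92, 93, 95, 93, 96, 94, 93, 95, 95, 95, 93, 94, 95, 95, 94, 93, 94, 103, 119, 131, 135, 137, 139, 139, 139, 139, 141, 141, 140, 140, 138, 140, 137, 137, 137, 136, 136, 138, 139, 135, 135, 133, 132, 135, 136, 136, 135, 135, 134, 140, 140, 141, 138, 137, 138, 142, 143, 141, 138, 138, 136, 137, 139, 139, 137, 134, 133, 133, 132, 138, 139, 143, 141, 142, 136, 136, 136, 134, 134, 131, 129, 128, 133, 134, 135, 136, 135, 134, 136, 136, 139, 139, 138, 139, 142, 139, 139, 136, 135, 131, 127, 120, 107, 92, 93, 94, 94, 91, 93, 108, 142, 168, 167, 147, 139, 169, 198, 205, 204, 203, 204, 204, 205]
88 [96, 93, 94, 94, 94, 94, 94, 92, 95, 94, 96, 95, 94, 95, 93, 95, 96, 96, 97, 95, 97, 97, 95, 96, 96, 102, 117, 125, 128, 126, 127, 127, 129, 132, 128, 129, 129, 128, 129, 131, 129, 126, 127, 126, 127, 129, 127, 126, 126, 123, 124,
[... 254 characters left out ...]
, 134, 130, 130, 129, 126, 124, 109, 95, 113, 147, 171, 178, 176, 177, 177, 175, 178, 175, 175, 175, 180, 190, 201, 203, 203, 203, 204, 205]
[96, 98, 98, 95, 99, 96, 97, 97, 99, 96, 101, 99, 96, 98, 98, 97, 96, 96, 96, 98, 96, 96, 95, 97, 96, 97, 98, 98, 95, 97, 96, 103, 117, 127, 130, 130, 132, 131, 121, 91, 51, 41, 44, 46, 45, 45, 50, 48, 47, 49, 49, 49, 50, 48, 49, 49, 47, 51, 48, 50, 50, 49, 49, 49, 50, 52, 52, 52, 50, 52, 49, 53, 50, 51, 48, 49, 51, 50, 50, 48, 50, 50, 48, 50, 48, 50, 50, 49, 48, 49, 47, 46, 46, 44, 38, 64, 125, 139, 139, 136, 134, 132, 130, 116, 97, 89, 90, 95, 132, 168, 175, 177, 176, 178, 177, 179, 180, 182, 180, 180, 183, 182, 182, 181, 181, 183, 183, 179, 179, 180]
```

The arm is within about 0.004 rad of the hole centre, inside the 0.012 play. Lowering.

```bash
python3 - <<'E'
from h import *
from plant import robot
for dz in(.036,.032,.028,.025,.022,.018,.012):
    p,o=pose(.152,0,.095+dz,.2618,-.012)
    robot.move_straight(p,vel=.03)
    s=robot.sense();Gt=Ro.from_euler("z",-(YAW+.2618)).as_matrix();print(dz,(Gt@s["wrist_force"]).round(1),s["torque"].round(2))
print(s["t"])
f=robot.grab_frame("side");w=robot.grab_frame("wrist")
pickle.dump(dict(side=f,wrist=w),open("f3.pkl","wb"))
a=cv2.resize(f["image"][180:340,260:400],None,fx=2.857,fy=2.857,interpolation=2);b=cv2.resize(w["image"],(400,300))
c=np.zeros((460,800,3),np.uint8);c[:457,:400]=a[:457,:400];c[:300,400:]=b
cv2.imwrite("pics/i.png",c[:,:,::-1])
E
```

```text
0.036 [ 2.5  0.4 -7.7] [ 1.16 -1.97 -0.11]
0.032 [ 3.6 -0.  -7.5] [ 1.17 -2.06 -0.1 ]
0.028 [ 2.9  0.  -6.8] [ 1.04 -2.02 -0.03]
0.025 [ 3.6 -0.2 -6.7] [ 1.06 -1.94 -0.04]
0.022 [ 2.7 -0.4 -3.4] [ 0.7  -1.34 -0.02]
0.018 [ 1.1  0.8 -0.1] [ 0.35 -0.59  0.01]
0.012 [ 0.7 -0.7 -0.6] [ 0.3  -0.61 -0.03]
13.0833
```

View pics/i.png

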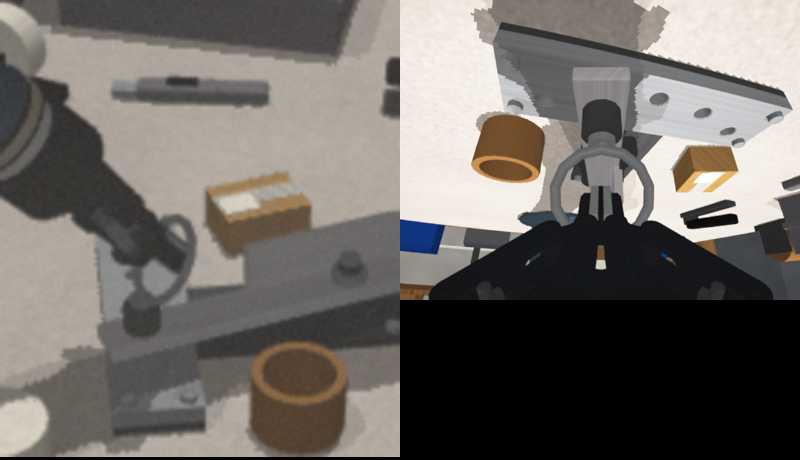

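The load stayed at about 6.7 N until the same height at which it had first appeared, so the pin has dropped home. The side view shows the ring low again at (175,260) and loose around the fingers. Now I withdraw along the finger axis and check from clear.

```bash
python3 - <<'E'
from h import *
from plant import robot
A=.2618
robot.move_straight(pose(.152,0,.098,A,-.012)[0],vel=.04)
print(robot.move_straight(pose(.152,0,.098,A,.09)[0],vel=.08,contact_N=5))
s=robot.sense();print(s["t"],s["wrist_force"].round(1))
p=s["tcp_pos"];robot.move_straight([p[0],p[1],.33],vel=.15)
robot.move_joints([1.075,.3,-.049,1.532,.024,1.2,-.082])
s=robot.sense();print(s["t"],s["tcp_pos"],s["wrist_force"].round(1))
f=robot.grab_frame("top");g=robot.grab_frame("side")
pickle.dump(dict(top=f,side=g),open("f4.pkl","wb"))
a=cv2.resize(f["image"][140:340,205:355],(400,533),interpolation=2)
b=cv2.resize(g["image"][230:340,285:435],(400,293),interpolation=2)
c=np.zeros((533,800,3),np.uint8);c[:,:400]=a;c[:293,400:]=b
cv2.imwrite("pics/j.png",c[:,:,::-1])
# predicted ring points, pin home at a=.2618, in picture px
t=np.radians(np.arange(0,360,90));u=np.array([-np.sin(np.radians(35)),0,np.cos(np.radians(35))])
X=np.array([.152,0,.095])+.0315*(np.cos(t)[:,None]*np.array([0,1,0])+np.sin(t)[:,None]*u)
W=X@Ro.from_euler("z",YAW+A).as_matrix().T+PIV
print("top",((proj(f,W)+.5-[205,140])*400/150).round(0).tolist(),"side",((proj(g,W)+.5-[285,230])*400/150+[400,0]).round(0).tolist())
E
```

```text
False
14.9833 [-1.6 -0.   0.1]Traceback (most recent call last):
  File "<stdin>", line 7, in <module>
plant.IKError: the arm cannot follow that straight line within its joint ranges
```

```bash
python3 - <<'E'
from h import *
from plant import robot
A=.2618
p,o=pose(.225,0,.30,A,0,tilt=np.radians(15))
robot.move_straight(p,vel=.15,attitude=o)
robot.move_joints([1.075,.3,-.049,1.532,.024,1.2,-.082])
s=robot.sense();print(s["t"],s["tcp_pos"],s["wrist_force"].round(1))
f=robot.grab_frame("top");g=robot.grab_frame("side")
pickle.dump(dict(top=f,side=g),open("f4.pkl","wb"))
a=cv2.resize(f["image"][140:340,205:355],(400,533),interpolation=2)
b=cv2.resize(g["image"][230:340,285:435],(400,293),interpolation=2)
c=np.zeros((533,800,3),np.uint8);c[:,:400]=a;c[:293,400:]=b
cv2.imwrite("pics/j.png",c[:,:,::-1])
t=np.radians(np.arange(0,360,90));u=np.array([-np.sin(np.radians(35)),0,np.cos(np.radians(35))])
X=np.array([.152,0,.095])+.0315*(np.cos(t)[:,None]*np.array([0,1,0])+np.sin(t)[:,None]*u)
W=X@Ro.from_euler("z",YAW+A).as_matrix().T+PIV
print("top",((proj(f,W)+.5-[205,140])*400/150).round(0).tolist(),"side",((proj(g,W)+.5-[285,230])*400/150+[400,0]).round(0).tolist())
E
```

```text
18.875 [ 0.29154153 -0.57837208  0.35317508] [ 0.5 -0.6 -0.3]
top [[153.0, 274.0], [186.0, 274.0], [207.0, 248.0], [175.0, 249.0]] side [[499.0, 130.0], [507.0, 75.0], [472.0, 85.0], [464.0, 139.0]]
```

View pics/j.png

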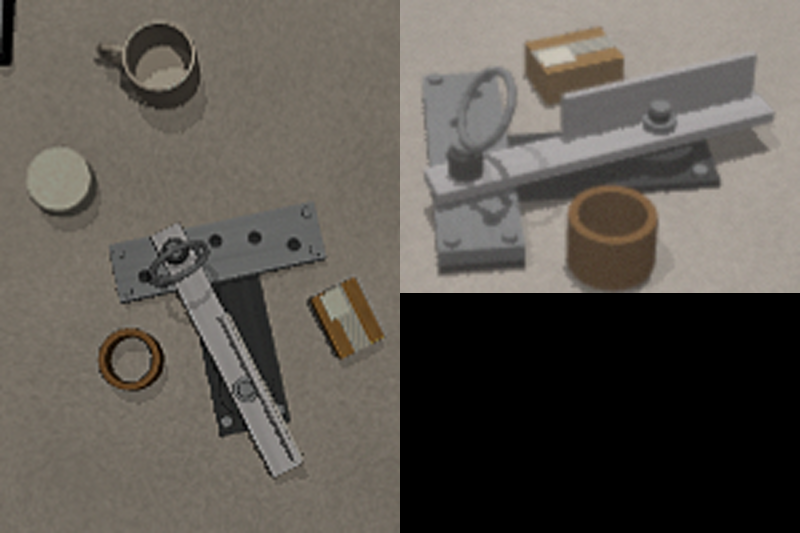

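The final views show the arm in the +1 hole, with three free holes to the right and one to the left. The ring sits at its pin-home height: its top is at side y≈68, with the same offset from prediction as before the lift (12 mm unseated would show about 14 px). The neighbouring objects have not moved, so I'm handing in.

```bash
python3 -c "
from plant import robot
print(robot.close_job())"
```

```text
the job is handed in; nothing more can be done
None
```

The guide arm is now one hole to the left, on the carton side, with the pin home by the camera and force checks and the hand clear; the job is handed in (about 19 s of the 45 s used), with no verdict returned.

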